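Close the charged grinding jars, each with its own lid

TASK

The four grinding jars stand open on the bench, charged with balls and ready for the mill. Put on each jar the lid of its own size, fully seated and lying flat on the rim, setting every lid down gently rather than dropping it. Leave the jars, the beaker and the brown bottle standing where they are.

Things in the scene. Friction and masses are not known exactly. Their poses are not given: they have to be found in the camera images.
- jar_60: the smallest grinding jar: round open stainless steel pot standing loose on the bench, outside diameter 60 mm, 50 mm high, wall 7 mm, mouth 46 mm in diameter, heavy (about 0.9 kg), steel balls lying in the bottom. Origin at the centre of its underside on the bench, z up along its axis.
- lid_60_mid (a point): the smallest lid, for the 60 mm jar: loose, round, steel, about 0.18 kg, lying knob up. From below: tapered plug 10 mm deep (diameter 28 mm at its foot, 40 mm above) that enters the mouth; flange of 60 mm, 8 mm thick, that rests on the rim; upright round knob of 26 mm, 32 mm high. Point on the axis, 25 mm above the plug's foot (half-way up, 7 mm over the flange); z up. Seated: 65 mm above the jar's underside.
- jar_80: the second smallest grinding jar: round open stainless steel pot standing loose on the bench, outside diameter 80 mm, 60 mm high, wall 8 mm, mouth 64 mm in diameter, heavy (about 1.6 kg), steel balls lying in the bottom. Origin at the centre of its underside on the bench, z up along its axis.
- lid_80_mid (a point): the second smallest lid, for the 80 mm jar: loose, round, steel, about 0.28 kg, lying knob up. From below: tapered plug 10 mm deep (diameter 46 mm at its foot, 58 mm above) that enters the mouth; flange of 80 mm, 8 mm thick, that rests on the rim; upright round knob of 26 mm, 32 mm high. Point on the axis, 25 mm above the plug's foot (half-way up, 7 mm over the flange); z up. Seated: 75 mm above the jar's underside.
- jar_100: the second largest grinding jar: round open stainless steel pot standing loose on the bench, outside diameter 100 mm, 65 mm high, wall 9 mm, mouth 82 mm in diameter, heavy (about 2.4 kg), steel balls lying in the bottom. Origin at the centre of its underside on the bench, z up along its axis.
- lid_100_mid (a point): the second largest lid, for the 100 mm jar: loose, round, steel, about 0.42 kg, lying knob up. From below: tapered plug 10 mm deep (diameter 64 mm at its foot, 76 mm above) that enters the mouth; flange of 100 mm, 8 mm thick, that rests on the rim; upright round knob of 26 mm, 32 mm high. Point on the axis, 25 mm above the plug's foot (half-way up, 7 mm over the flange); z up. Seated: 80 mm above the jar's underside.
- jar_120: the largest grinding jar: round open stainless steel pot standing loose on the bench, outside diameter 120 mm, 70 mm high, wall 10 mm, mouth 100 mm in diameter, heavy (about 3.4 kg), steel balls lying in the bottom. Origin at the centre of its underside on the bench, z up along its axis.
- lid_120_mid (a point): the largest lid, for the 120 mm jar: loose, round, steel, about 0.58 kg, lying knob up. From below: tapered plug 10 mm deep (diameter 82 mm at its foot, 94 mm above) that enters the mouth; flange of 120 mm, 8 mm thick, that rests on the rim; upright round knob of 26 mm, 32 mm high. Point on the axis, 25 mm above the plug's foot (half-way up, 7 mm over the flange); z up. Seated: 85 mm above the jar's underside.
- beaker: bystander: clear glass beaker, 50 mm in diameter, 70 mm high, standing loose among the jars and lids. Origin at the centre of its underside.
- bottle: bystander: small brown glass reagent bottle with a black cap, 42 mm in diameter, 95 mm high, standing loose among the jars and lids. Origin at the centre of its underside.
Things that resemble listed ones, but are neither listed nor needed, are in the scene too. What is shaped like the part that bears lid_120_mid but red is not meant.

How it is judged:
At the end, for the whole second after the job is handed in: Every lid lies at rest on the jar of its own size: axes within 8 mm, plug in the mouth and flange on the rim (height within 4 mm below and 3 mm above the seated height), lid level within 0.06 rad, jar upright within 0.05 rad (horizontal distance between lid_60_mid and jar_60 below 0.008 m and z of lid_60_mid in the frame of jar_60 between 0.061 and 0.068 m and angle between each of lid_60_mid, lid_80_mid, lid_100_mid, lid_120_mid's own z axis and vertical below 0.06 rad and angle between each of jar_60, jar_80, jar_100, jar_120's own z axis and vertical below 0.05 rad and linear speed of each of lid_60, lid_80, lid_100, lid_120 below 0.02 m/s and horizontal distance between lid_80_mid and jar_80 below 0.008 m and z of lid_80_mid in the frame of jar_80 between 0.071 and 0.078 m and horizontal distance between lid_100_mid and jar_100 below 0.008 m and z of lid_100_mid in the frame of jar_100 between 0.076 and 0.083 m and horizontal distance between lid_120_mid and jar_120 below 0.008 m and z of lid_120_mid in the frame of jar_120 between 0.081 and 0.088 m); the robot touches nothing.
It fails at once if the beaker is moved more than 20 mm (distance of beaker from where it was at the start of the episode above 0.02 m).
It fails at once if the bottle is moved more than 20 mm (distance of bottle from where it was at the start of the episode above 0.02 m).
It fails at once if a jar is moved more than 25 mm (distance of any of jar_60, jar_80, jar_100, jar_120 from where it was at the start of the episode above 0.025 m).
It fails at once if a lid is dropped (falls free at more than 0.7 m/s, about 25 mm of fall) ((linear speed of lid_60 above 0.7 m/s and contact force between the fingers and lid_60 below 0.1 N) or (linear speed of lid_80 above 0.7 m/s and contact force between the fingers and lid_80 below 0.1 N) or (linear speed of lid_100 above 0.7 m/s and contact force between the fingers and lid_100 below 0.1 N) or (linear speed of lid_120 above 0.7 m/s and contact force between the fingers and lid_120 below 0.1 N)).
It also fails if it takes over 106 s, if anything falls off the work surface, if the arm or the gripper's body presses on something with over 40 N, if the wrist force passes 120 N, or if a joint passes its speed limit or range.

ROBOT

A 6-joint arm with a two-finger parallel gripper is mounted at the origin on the work surface. World frame = base frame: x ahead of the robot, y to its left, z up, the work surface at z = 0. Lengths are in m, angles in rad, forces in N, time in s.
With the tool pointing down it reaches from about 0.375 to 0.975 m from the base axis. Payload 3.8 kg.
Tool frame: the origin (TCP) lies midway between the tips of the shut fingers; the grasp point (between the pads) lies 19 mm behind it; z points along the fingers, y is the line along which they close (so a half turn about z gives the same grasp; the last joint's range is limited). The gripper opens to 88 mm and grips with 3 to 60 N. Pads are 18 mm wide; open, the fingers measure 123 mm over their backs; the gripper's body (75 mm by 187 mm) begins 45 mm behind the grasp point.
Start: joints at [-1.177, 0.264, 1.604, -0, 1.274, -0.037], TCP at [0.282, -0.613, 0.239] pointing down, gripper open.
Joint ranges: [-2.63, 2.63], [-0.94, 2.18], [0.31, 2.57], [-1.31, 4.45], [0, 2.66], [-2.55, 2.55]. Speed limits (rad/s): [2.57, 2.57, 3.14, 3.14, 3.14, 3.14].

INTERFACE

Orientations are given as [roll, pitch, yaw] about the fixed x, y, z axes, in that order (R = Rz(yaw) Ry(pitch) Rx(roll)).
In Python, from workcell import * gives the robot as it stands.
- The arm moves only by the tool play_rows, never from a script. Its argument "increments" is a list that holds one entry, the list of rows, each a list of 5 numbers: the finger opening in mm, from 0 to 88.1, then the shift along the tool's x, y, z normalised to -1 to 1, where 1 is 0.25 m, then the turn about the tool's z normalised to -1 to 1, where 1 is pi rad. In form: [[[hand, dx, dy, dz, yaw], ...]]. A call has 1 to 5 rows; each row is the pose to reach, as a shift and turn from the pose commanded when the call began, along the tool's axes at that moment, turning the shorter way round; what a row does not reach only later rows make up. A row lasts 1/10 s, in which the tool goes at most 50 mm and 8.59 degrees, less where a joint would pass 70% of its speed; a pose out of reach is approached as far as the arm can. A call with a number of a shift or a turn outside -1 to 1 is refused whole. A call with a gripper value outside its range is refused whole. The fingers move at their own pace and stop on an object; the grip force is fixed at half the most. Time passes only in rows, so rows that repeat a pose let the fingers close. It gives the time, the measured TCP pose, the force, the opening and the grip force at its end, in the units of the state.
- get_state(): the state, without advancing time (a new reading comes with each control period).
- grab_frame(name): name is "scene" or "side" or "wrist"; returns a dict with "pixels" (384x512x3 uint8, blue, green, red), "fovy" (degrees; the focal length in pixels is half the picture's height over the tangent of half this angle, whatever the lens; pixels are square), "cx", "cy" (the principal point, pixels), "dist_coeffs" ([k1, k2, p1, p2, k3] as OpenCV has them; the pictures are not rectified), "pose" (4x4, takes a point from camera to world coordinates). Camera axes: x right, y up, looking along -z (the intrinsics and any distortion apply to the point x, -y, -z); pixel columns grow to the right and rows downward; lengths in m; the calibration is good to about 2 mm. A picture is of the moment at which its call begins. There is no depth.
- hand_in(): hands the job in; it is judged then, once.
The state is a dict: "t": time; "joints": joint angles; "qvel": joint speeds; "tau": joint torques, N m; "ee_pos": TCP position; "eef_rot": TCP orientation; "force": force on the tool from outside, world axes, zero at the start; "wrist_torque": the same for the moment, N m; "width": finger opening in m; "finger_force": force on a finger pad.
Only numpy, scipy, OpenCV 4.12 (cv2) and the standard library are available. Lean on these libraries where they do the work, as an engineer would, in place of code of your own. Each camera call takes 0.05 s, during which the arm holds its last target. There are 200 camera calls.

## Working session

There is one attempt and no reset: what is moved stays moved. The work goes in short steps, Python scripts to look and compute and a tool call to move; the robot and the scene stay as the last step left them, time stands still between calls to the robot, and variables do not carry over. Pictures are saved under pics/ and viewed, at most 14 in all, crops included, and the job is handed in when it is done.

Besides the shell and the picture viewer there is one more tool, called after "Emit:" as a command line: name --argument value ..., lists and objects as JSON in quotes. play_rows: Moves the arm, as the interface text tells. Scaled input: -1 to 1 covers 0.25 m each way for a shift and pi rad each way for a turn. Its arguments: {"type":"object","properties":{"increments":{"type":"array"}},"required":["increments"]}

```bash
mkdir -p pics; python3 - <<'E'
from workcell import *
import cv2,numpy as np,pickle
d={}
for n in ("scene","side","wrist"):
    f=grab_frame(n); d[n]=f; cv2.imwrite(f"pics/{n}0.png",cv2.resize(f["pixels"],(800,600),interpolation=cv2.INTER_CUBIC))
    print(n,f["fovy"],f["cx"],f["cy"],f["dist_coeffs"],np.round(f["pose"],3).tolist())
pickle.dump(d,open("f0.pkl","wb"))
s=get_state();print(s["ee_pos"],s["eef_rot"],s["t"])
E
```

```text
scene 47.88937711810829 260.34965001646646 201.49890911766155 [0.04009894 0.         0.         0.         0.        ] [[-0.005, -0.596, 0.803, 1.55], [1.0, -0.017, -0.006, 0.058], [0.017, 0.803, 0.596, 0.806], [0.0, 0.0, 0.0, 1.0]]
side 54.68489770642759 255.72161500360173 189.8428052868867 [-0.08392949  0.          0.          0.          0.        ] [[-0.789, -0.357, 0.5, 1.127], [0.615, -0.45, 0.647, 0.828], [-0.006, 0.818, 0.575, 0.739], [0.0, 0.0, 0.0, 1.0]]
wrist 66.43357517750081 254.75663942941853 192.26571157507246 [-0.01951515  0.          0.          0.          0.        ] [[0.418, 0.865, 0.277, 0.354], [-0.908, 0.399, 0.125, -0.58], [-0.002, -0.304, 0.953, 0.385], [0.0, 0.0, 0.0, 1.0]]
[ 0.28166325 -0.61280177  0.23762244] [-3.13977533e+00 -6.75191297e-05  4.30796470e-01] 0.15
```

View pics/scene0.png

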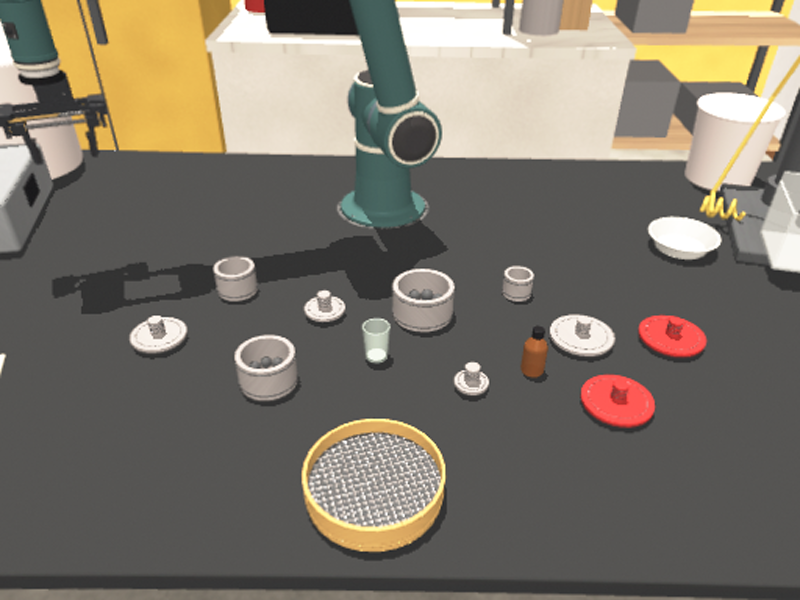

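View pics/side0.png

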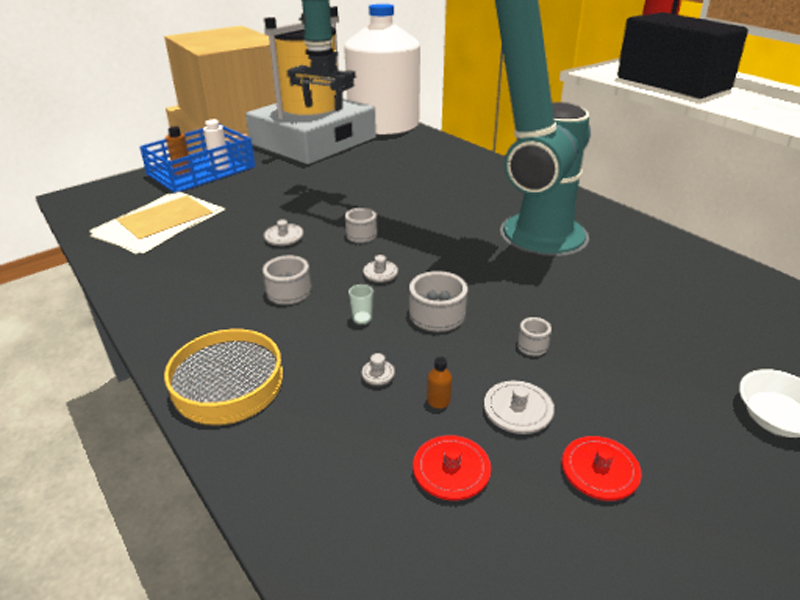

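The scene view (800x600) shows the open jars: 60 at (518,283), 80 at (235,278), 100 at (267,367) and 120 at (423,299). The steel lids are 60 at (472,380), 80 at (324,307), 100 at (158,333) and 120 at (582,335). The side view shows the same layout: jars at (534,336), (361,225), (287,279) and (438,300); lids at (378,371), (380,269), (284,233) and (519,406). The beaker is at (376,341) and the bottle at (534,353) in the scene view. The two red lids are decoys.

```bash
cat > h.py <<'E'
import cv2,numpy as np,pickle
def K(f):
    F=f["pixels"].shape[0]/2/np.tan(np.radians(f["fovy"])/2)
    return np.array([[F,0,f["cx"]],[0,F,f["cy"]],[0,0,1]])
def ray(f,uv):
    p=cv2.undistortPoints(np.array(uv,float).reshape(-1,1,2),K(f),np.array(f["dist_coeffs"]))[:,0]
    T=np.array(f["pose"]); d=np.c_[p[:,0],-p[:,1],-np.ones(len(p))]@T[:3,:3].T
    return T[:3,3],d/np.linalg.norm(d,axis=1,keepdims=True)
def plane(f,uv,z):
    o,d=ray(f,uv); return o+d*((z-o[2])/d[:,2])[:,None]
def tri(fa,a,fb,b):
    o1,d1=ray(fa,[a]);o2,d2=ray(fb,[b]);A=np.stack([d1[0],-d2[0]],1)
    t=np.linalg.lstsq(A,o2-o1,rcond=None)[0];p=o1+t[0]*d1[0];q=o2+t[1]*d2[0]
    return (p+q)/2,np.linalg.norm(p-q)
def blobs(f,amin=80):
    hsv=cv2.cvtColor(f["pixels"],cv2.COLOR_BGR2HSV)
    m=((hsv[...,1]<70)&(hsv[...,2]>100)).astype(np.uint8)
    return [c for c in cv2.findContours(m,cv2.RETR_EXTERNAL,cv2.CHAIN_APPROX_NONE)[0] if cv2.contourArea(c)>amin]
def at(f,uv):
    return max(blobs(f),key=lambda c:cv2.pointPolygonTest(c,tuple(map(float,uv)),True))
E
python3 - <<'E'
from h import *
d=pickle.load(open("f0.pkl","rb"));S=d["scene"];B=d["side"];k=.64
P={"jar60":((518,283),(534,336)),"jar80":((235,278),(361,225)),"jar100":((267,367),(287,279)),"jar120":((423,299),(438,300)),
"lid60":((472,382),(378,374)),"lid80":((324,310),(380,272)),"lid100":((158,336),(284,236)),"lid120":((582,338),(519,410))}
for n,(a,b) in P.items():
    r=[]
    for f,u in ((S,a),(B,b)):
        c=at(f,np.array(u)*k);x,y,w,h=cv2.boundingRect(c)
        t=c[c[:,0,1]==y][:,0,0].mean()
        r.append((c,(x+w/2,y+h/2),(t,y)))
    p,e=tri(S,r[0][1],B,r[1][1])
    z={"j":int(n[3:])*0+{"60":.05,"80":.06,"100":.065,"120":.07}[n[3:]],"l":.05}[n[0]]
    # knob top for lids / rim: top extreme
    q,e2=tri(S,r[0][2],B,r[1][2])
    print(n,"mid",p.round(3),round(e,4),"top",q.round(3),round(e2,4),"w",[cv2.boundingRect(v[0])[2:] for v in r])
for n,a,b in (("beaker",(376,341),(361,305)),("bottle",(534,353),(439,384))):
    p,e=tri(S,np.array(a)*k,B,np.array(b)*k);print(n,p.round(3),round(e,4))
E
```

```text
jar60 mid [0.382 0.296 0.025] 0.0003 top [0.389 0.287 0.072] 0.002 w [(21, 23), (21, 25)]
jar80 mid [ 0.389 -0.288  0.03 ] 0.0003 top [ 0.394 -0.276  0.086] 0.0018 w [(29, 29), (20, 22)]
jar100 mid [ 0.667 -0.177  0.032] 0.0015 top [ 0.663 -0.165  0.101] 0.0017 w [(40, 42), (31, 32)]
jar120 mid [0.459 0.098 0.034] 0.0028 top [0.466 0.093 0.111] 0.0004 w [(40, 41), (38, 39)]
lid60 mid [0.675 0.178 0.023] 0.0001 top [0.675 0.177 0.061] 0.0014 w [(23, 22), (22, 20)]
lid80 mid [ 0.467 -0.097  0.021] 0.0012 top [ 0.472 -0.094  0.063] 0.0026 w [(27, 21), (23, 18)]
lid100 mid [ 0.561 -0.396  0.02 ] 0.004 top [ 0.559 -0.392  0.06 ] 0.0015 w [(38, 24), (26, 17)]
lid120 mid [0.538 0.4   0.015] 0.0008 top [0.539 0.378 0.064] 0.0009 w [(42, 27), (45, 35)]
beaker [0.596 0.011 0.037] 0.0014
bottle [0.628 0.292 0.042] 0.0005
```

View pics/wrist0.png

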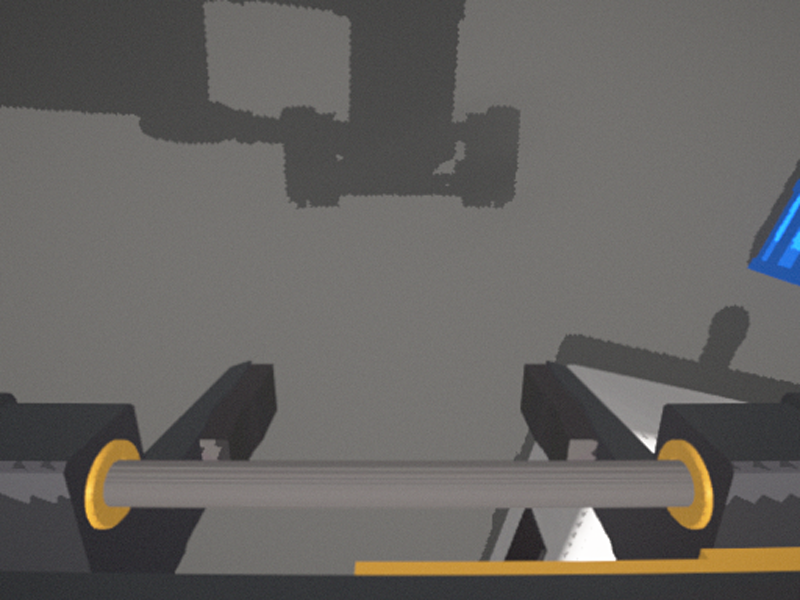

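The coarse two-view positions agree with the stated heights: jar centres are at half height, and the lids' mid height is about 0.02 m, so they lie on the bench. The wrist view shows bare bench under the gripper, with the fingers in the lower part of the picture. I'm moving above lid_100 for a closer look.

Emit:
play_rows --increments '[[[88,0.688,-0.161,0,0],[88,0.688,-0.161,0,0],[88,0.688,-0.161,0,0],[88,0.688,-0.161,0,0],[88,0.688,-0.161,0,0]]]'

```text
t: 0.65
ee_pos: [0.4241, -0.5021, 0.2383]
eef_rot: [-3.141, -0.001, 0.435]
force: [-0.0, -0.2, 0.5]
width: 0.0878
finger_force: 0.0
```

Emit:
play_rows --increments '[[[88,0.688,-0.161,0,0],[88,0.688,-0.161,0,0],[88,0.688,-0.161,0,0],[88,0.688,-0.161,0,0],[88,0.688,-0.161,0,0]]]'

```text
t: 1.15
ee_pos: [0.5628, -0.3946, 0.2382]
eef_rot: [-3.141, -0.0, 0.434]
force: [-0.7, 0.1, -0.1]
width: 0.0883
finger_force: 0.0
```

```bash
cat > look.py <<'E'
from workcell import *
from h import *
import sys
def go(t,s=None):
    s=s or get_state();y=s["eef_rot"][2];c,n=np.cos(y),np.sin(y);d=np.array(t)-s["ee_pos"]
    return (np.array([c*d[0]+n*d[1],n*d[0]-c*d[1],-d[2]])/.25).round(3)
def wr(name):
    f=grab_frame("wrist");cv2.imwrite(f"pics/{name}.png",f["pixels"]);pickle.dump(f,open(name+".pkl","wb"))
    s=get_state();print("tcp",s["ee_pos"].round(4),"yaw",round(s["eef_rot"][2],4),"t",s["t"],"w",round(s["width"],4),"F",np.round(s["force"],1))
    return f,s
E
python3 - <<'E'
from look import *
f,s=wr("w1")
for c in blobs(f,300):
    print(cv2.boundingRect(c),round(cv2.contourArea(c)),[np.round(v,1) for v in cv2.fitEllipse(c)])
E
```

```text
tcp [ 0.5613 -0.396   0.2381] yaw 0.4331 t 1.2 w 0.0883 F [ 0.1 -0.1 -0.9]
(89, 231, 52, 49) 700 [array([110.2, 251.7]), array([32.4, 52.4]), np.float64(50.5)]
(110, 218, 44, 18) 371 [array([133.2, 225.7]), array([14.9, 39.2]), np.float64(96.4)]
(216, 130, 94, 89) 5740 [array([262.8, 171.9]), array([82.1, 94.8]), np.float64(119.1)]
(0, 104, 41, 64) 1714 [array([ 17.4, 137.2]), array([42.5, 65.6]), np.float64(170.4)]
(103, 18, 54, 32) 502 [array([132. ,  36.1]), array([22. , 48.3]), np.float64(66.5)]
(437, 0, 75, 225) 7154 [array([483.9, 126. ]), array([ 73.7, 213.7]), np.float64(5.7)]
(45, 0, 100, 43) 1820 [array([97.4, 16.2]), array([44.3, 95.8]), np.float64(93.8)]
```

View pics/w1.png

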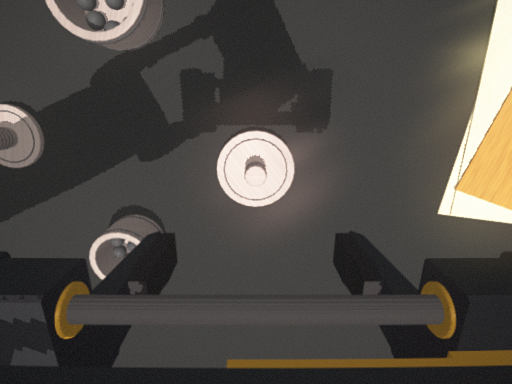

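The wrist view shows lid_100 at (255,168) with its knob top at (255,176), and jar_100 cut off at (105,15). The lid_80 edge is at (15,137) and jar_80 at (115,255).

```bash
cat >> h.py <<'E'
def disc(f,uv,z,th=140):
    g=cv2.cvtColor(f["pixels"],cv2.COLOR_BGR2GRAY);hs=cv2.cvtColor(f["pixels"],cv2.COLOR_BGR2HSV)[...,1]
    m=((g>th)&(hs<70)).astype(np.uint8)
    cs=[c for c in cv2.findContours(m,cv2.RETR_EXTERNAL,cv2.CHAIN_APPROX_NONE)[0] if cv2.contourArea(c)>150]
    c=max(cs,key=lambda c:cv2.pointPolygonTest(c,tuple(map(float,uv)),True)); c=cv2.convexHull(c)
    p=plane(f,c[:,0],z)[:,:2]; e=cv2.fitEllipse((p*1000).astype(np.float32).reshape(-1,1,2))
    return np.array(e[0])/1000,np.array(e[1]).round(1)
E
python3 - <<'E'
from look import *
f=pickle.load(open("w1.pkl","rb"));S=pickle.load(open("f0.pkl","rb"))["scene"]
for th in (120,140,160):print(disc(f,(255,168),.018,th))
k=plane(f,[(255,176)],.05)[0];print("knob",k)
# height of knob top: scene view with wrist view
c=at(S,(101,213));y=c[:,0,1].min();print(tri(S,(c[c[:,0,1]<=y+1][:,0,0].mean(),y+2),f,(255,176)))
E
```

```text
(array([ 0.55630481, -0.39771005]), array([100.3, 100.5]))
(array([ 0.55628491, -0.39771344]), array([99.6, 99.8]))
(array([ 0.55625311, -0.39759564]), array([99. , 99.3]))
knob [ 0.55631878 -0.39743882  0.05      ]
(array([ 0.55352263, -0.39323672,  0.04669014]), np.float64(0.009978717543630724))
```

Emit:
play_rows --increments '[[[88,-0.021,-0.002,0.2,0],[88,-0.021,-0.002,0.4,0],[88,-0.021,-0.002,0.6,0],[88,-0.021,-0.002,0.72,0],[88,-0.021,-0.002,0.78,0]]]'

```text
t: 1.7
ee_pos: [0.5516, -0.3982, 0.0391]
eef_rot: [-3.135, 0.004, 0.429]
force: [-0.9, 0.2, -0.2]
width: 0.0881
finger_force: 0.0
```

Emit:
play_rows --increments '[[[88,0,0,0.05,0],[88,0,0,0.08,0],[60,0,0,0.08,0],[35,0,0,0.08,0],[10,0,0,0.08,0]]]'

```text
t: 2.2
ee_pos: [0.5571, -0.3991, 0.0257]
eef_rot: [3.139, -0.001, 0.431]
force: [-1.2, 1.3, -0.1]
width: 0.0663
finger_force: 0.0
```

Emit:
play_rows --increments '[[[10,0,0,0,0],[10,0,0,0,0],[10,0,0,0,0],[10,0,0,0,0],[10,0,0,0,0]]]'

```text
t: 2.7
ee_pos: [0.5558, -0.3982, 0.0237]
eef_rot: [-3.142, 0.0, 0.431]
force: [0.4, -1.3, 0.2]
width: 0.0263
finger_force: 0.0
```

Emit:
play_rows --increments '[[[10,0,0,0,0],[10,0,0,0,0],[10,0,0,0,0],[10,0,0,-0.05,0],[10,0,0,-0.1,0]]]'

```text
t: 3.2
ee_pos: [0.5546, -0.3973, 0.0479]
eef_rot: [-3.139, 0.002, 0.431]
force: [0.6, -1.1, -3.6]
width: 0.0252
finger_force: 30.0
```

Emit:
play_rows --increments '[[[10,0,0,-0.15,0],[10,0,0,-0.3,0],[10,0,0,-0.45,0],[10,0,0,-0.55,0],[10,0,0,-0.6,0]]]'

```text
t: 3.7
ee_pos: [0.5571, -0.3993, 0.2034]
eef_rot: [3.136, -0.003, 0.431]
force: [1.1, -0.0, -4.9]
width: 0.0251
finger_force: 30.0
```

Emit:
play_rows --increments '[[[10,0.05,-0.15,0,0],[10,0.12,-0.32,0,0],[10,0.2,-0.5,0,0],[10,0.253,-0.62,0,0],[10,0.253,-0.62,0,0]]]'

```text
t: 4.2
ee_pos: [0.5472, -0.2262, 0.1975]
eef_rot: [-3.137, 0.001, 0.435]
force: [-0.4, -0.9, -4.7]
width: 0.0253
finger_force: 30.0
```

```bash
python3 - <<'E'
from look import *
f,s=wr("w2");print(s["finger_force"])
E
```

```text
tcp [ 0.5477 -0.2285  0.1978] yaw 0.434 t 4.25 w 0.0252 F [-0.4 -0.2 -5.2]
30.000316444784403
```

View pics/w2.png

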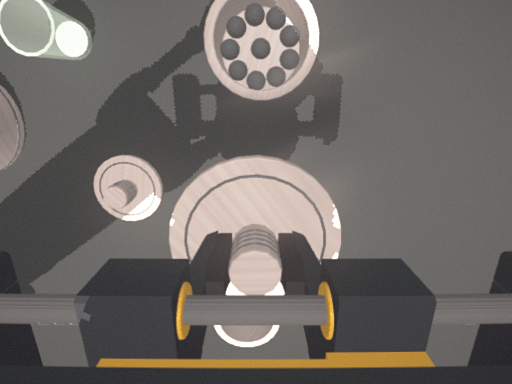

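Lid_100 is held, its flange centred near (255,233). Jar_100 is ahead at (262,40), its rim just touching the top border. Lid_80 is at (128,188).

```bash
python3 - <<'E'
import re
s=open('h.py').read()
s=s.replace("c=cv2.convexHull(c)\n","c=cv2.convexHull(c,returnPoints=True) if not full else c\n    c=c[(c[:,0,1]>1)&(c[:,0,0]>1)&(c[:,0,0]<510)]\n").replace("th=140)","th=140,full=0)")
open('h.py','w').write(s)
E
python3 - <<'E'
from look import *
f=pickle.load(open("w2.pkl","rb"))
g=cv2.cvtColor(f["pixels"],cv2.COLOR_BGR2GRAY);print(g[40:110:3,262],g[40,190:240:3],g[40,300:330:3],g[8,190:330:4])
for th in (90,110,130):
  for full in (0,1):
    print(th,"jar",disc(f,(262,95),.065,th,full),"lid80",disc(f,(140,205),.018,th,full))
from math import *
# held lid: flange contour at height tcp-5mm-ish
print("held",disc(f,(255,220),.1978-.0025,110))
E
```

```text
[107 114 115 107 104  99  98 208 206 210 211 156 108 109 109 104 153 192
 190 189 112  88  87  81] [ 73  73  72  73  75 189 203 204 134 131 131 175 108 102 103 167 213] [134 136 139 249 255 254 255 117 115 114] [107 107 106 107  76 169 199 204 135 125 125 126 129 133 104 106 111 104
 121 207 153 108 129 158 155 155 156 143 255 254 254 121 116 113 114]Traceback (most recent call last):
  File "<stdin>", line 6, in <module>
  File "h.py", line 27, in disc
    p=plane(f,c[:,0],z)[:,:2]; e=cv2.fitEllipse((p*1000).astype(np.float32).reshape(-1,1,2))
                                 ~~~~~~~~~~~~~~^^^^^^^^^^^^^^^^^^^^^^^^^^^^^^^^^^^^^^^^^^^^^
cv2.error: OpenCV(4.12.0) /io/opencv/modules/imgproc/src/shapedescr.cpp:361: error: (-201:Incorrect size of input array) There should be at least 5 points to fit the ellipse in function 'fitEllipseNoDirect'
```

```bash
python3 - <<'E'
from look import *
f=pickle.load(open("w2.pkl","rb"))
def t(*a):
    try:return disc(*a)
    except Exception as e:return str(e)[:20]
for th in (125,140,160):
  for full in (0,1):
    print(th,"jar",t(f,(262,95),.065,th,full),"lid80",t(f,(140,205),.018,th,full))
print("held",t(f,(255,220),.1978-.0025,125),t(f,(255,220),.1978-.0025,150))
print("rel to jar", go((.667,-.177,.2)))
E
```

```text
125 jar (array([ 0.66573083, -0.17624248]), array([ 99.5, 100.2])) lid80 (array([ 0.46520987, -0.09913258]), array([80.6, 82.2]))
125 jar (array([ 0.66576123, -0.17625542]), array([98.8, 99.5])) lid80 (array([ 0.46523123, -0.09916078]), array([79.8, 81.2]))
140 jar (array([ 0.66572668, -0.17622987]), array([98.9, 99.7])) lid80 (array([ 0.46522101, -0.09903369]), array([80.1, 81.5]))
140 jar (array([ 0.65742529, -0.18295169]), array([74.4, 99.3])) lid80 (array([ 0.46522162, -0.09897466]), array([79.1, 80.3]))
160 jar (array([ 0.66588617, -0.17623685]), array([98.5, 99.3])) lid80 (array([ 0.46497906, -0.09885068]), array([79.4, 80.1]))
160 jar (array([ 0.65902319, -0.17923178]), array([70.9, 90.7])) lid80 (array([ 0.46494299, -0.09887317]), array([78.6, 79.1]))
held (array([ 0.55426868, -0.22323418]), array([88.1, 99.9])) (array([ 0.54917212, -0.22483659]), array([76.2, 76.9]))
rel to jar [ 0.52   0.014 -0.009]
```

Emit:
play_rows --increments '[[[10,0.15,0.003,0,0],[10,0.33,0.006,0,0],[10,0.48,0.009,0,0],[10,0.517,0.009,0,0],[10,0.517,0.009,0,0]]]'

```text
t: 4.75
ee_pos: [0.6677, -0.1792, 0.1975]
eef_rot: [-3.141, 0.001, 0.432]
force: [-0.1, -0.2, -5.3]
width: 0.0253
finger_force: 30.0
```

Emit:
play_rows --increments '[[[10,0,0,0.12,0],[10,0,0,0.25,0],[10,0,0,0.33,0],[10,0,0,0.38,0],[10,0,0,0.4,0]]]'

```text
t: 5.25
ee_pos: [0.6649, -0.1799, 0.0968]
eef_rot: [-3.139, 0.003, 0.43]
force: [-0.9, 0.4, -5.5]
width: 0.0254
finger_force: 30.0
```

Emit:
play_rows --increments '[[[10,0,0,0.01,0],[10,0,0,0.03,0],[10,0,0,0.05,0],[10,0,0,0.05,0],[10,0,0,0.05,0]]]'

```text
t: 5.75
ee_pos: [0.6671, -0.179, 0.0865]
eef_rot: [3.141, -0.0, 0.431]
force: [-0.4, 0.4, -5.2]
width: 0.0251
finger_force: 30.0
```

```bash
python3 - <<'E'
from look import *
f,s=wr("w3");print(go((.6658,-.1762,.079)))
E
```

```text
tcp [ 0.6672 -0.1791  0.0866] yaw 0.431 t 5.8 w 0.0248 F [ 0.7  0.3 -4.1]
[-0.    -0.013  0.03 ]
```

Emit:
play_rows --increments '[[[10,0,-0.013,0,0],[10,0,-0.013,0.01,0],[10,0,-0.013,0.02,0],[10,0,-0.013,0.028,0],[10,0,-0.013,0.032,0]]]'

```text
t: 6.3
ee_pos: [0.6655, -0.1761, 0.0787]
eef_rot: [-3.141, 0.0, 0.431]
force: [-4.2, 1.6, 3.9]
width: 0.025
finger_force: 30.0
```

Emit:
play_rows --increments '[[[10,0,0,0,0],[10,0,0,0,0],[10,0,0,0,0]]]'

```text
t: 6.6
ee_pos: [0.6658, -0.1762, 0.0787]
eef_rot: [3.141, -0.0, 0.431]
force: [-2.8, 0.4, 0.2]
width: 0.0249
finger_force: 30.0
```

Emit:
play_rows --increments '[[[50,0,0,0,0],[88,0,0,0,0],[88,0,0,0,0],[88,0,0,0,0],[88,0,0,0,0]]]'

```text
t: 7.1
ee_pos: [0.6658, -0.1762, 0.0783]
eef_rot: [3.141, -0.0, 0.431]
force: [-1.0, 0.3, 0.6]
width: 0.0631
finger_force: 0.0
```

Emit:
play_rows --increments '[[[88,0,0,-0.05,0],[88,0,0,-0.15,0],[88,0,0,-0.3,0],[88,0,0,-0.45,0],[88,0,0,-0.485,0]]]'

```text
t: 7.6
ee_pos: [0.6689, -0.1771, 0.2068]
eef_rot: [3.135, -0.008, 0.431]
force: [0.4, -0.7, 0.4]
width: 0.0879
finger_force: 0.0
```

Emit:
play_rows --increments '[[[88,-0.12,-0.12,0,0],[88,-0.25,-0.25,0,0],[88,-0.4,-0.41,0,0],[88,-0.54,-0.56,0,0],[88,-0.6,-0.616,0,0]]]'

```text
t: 8.1
ee_pos: [0.4611, -0.0974, 0.1985]
eef_rot: [-3.14, 0.002, 0.431]
force: [-0.2, 0.3, 0.2]
width: 0.0881
finger_force: 0.0
```

```bash
python3 - <<'E'
from look import *
f,s=wr("w4")
def t(*a):
    try:return disc(*a)
    except Exception as e:return str(e)[:20]
uv=cv2.projectPoints(np.array([[0,0,0.]]),0*np.eye(3)[0],np.zeros(3),K(f),None)[0]
for th in (125,140,160):
    print(th,t(f,(255,160),.018,th))
    for c in [c for c in cv2.findContours(((cv2.cvtColor(f["pixels"],cv2.COLOR_BGR2GRAY)>th)).astype(np.uint8),0,1)[0] if cv2.contourArea(c)>800]: print(cv2.boundingRect(c))
E
```

```text
tcp [ 0.4585 -0.0965  0.1982] yaw 0.4314 t 8.15 w 0.0879 F [-3.7  1.9 -1.4]
125 (array([ 0.46480286, -0.09881465]), array([79.9, 80.4]))
(224, 134, 70, 68)
(0, 27, 127, 139)
(386, 0, 121, 74)
(175, 0, 59, 32)
140 (array([ 0.46481024, -0.09893886]), array([79.2, 80. ]))
(224, 134, 70, 68)
(0, 28, 127, 138)
(386, 0, 121, 72)
(176, 0, 58, 31)
160 (array([ 0.46278802, -0.10205875]), array([69.7, 81.6]))
(224, 139, 69, 63)
(0, 28, 126, 138)
(387, 0, 120, 72)
(176, 0, 57, 31)
```

View pics/w4.png

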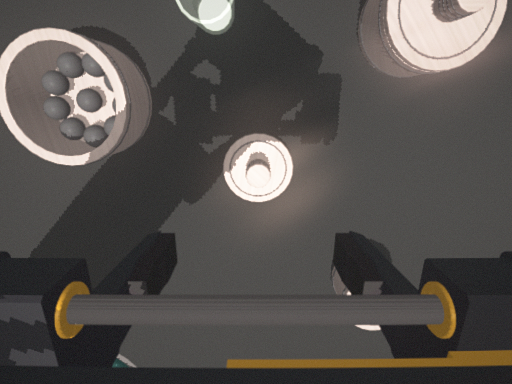

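Lid_100 sits on jar_100 at the upper right. Lid_80 is at (258,168) and measures 80 mm across. I'm descending onto it.

Emit:
play_rows --increments '[[[88,0,0,0.15,0],[88,0,0,0.33,0],[88,0,0,0.5,0],[88,0,0,0.6,0],[88,0,0,0.64,0]]]'

```text
t: 8.65
ee_pos: [0.4626, -0.0983, 0.0364]
eef_rot: [-3.138, 0.004, 0.431]
force: [0.1, 1.4, -0.2]
width: 0.0883
finger_force: 0.0
```

Emit:
play_rows --increments '[[[88,0,0,0.01,0],[88,0,0,0.02,0],[88,0,0,0.03,0]]]'

```text
t: 8.95
ee_pos: [0.4668, -0.0993, 0.0335]
eef_rot: [3.139, -0.003, 0.431]
force: [0.3, -0.1, -0.3]
width: 0.0876
finger_force: 0.0
```

```bash
python3 - <<'E'
from look import *
s=get_state();print(s["ee_pos"],go((.465,-.0989,.0230)))
E
```

```text
[ 0.46682432 -0.09932279  0.03350478] [-0.006 -0.005  0.042]
```

Emit:
play_rows --increments '[[[88,0,0,0.02,0],[60,0,0,0.036,0],[40,0,0,0.036,0],[10,0,0,0.036,0],[10,0,0,0.036,0]]]'

```text
t: 9.45
ee_pos: [0.4651, -0.0989, 0.0231]
eef_rot: [3.141, -0.0, 0.431]
force: [0.5, 0.1, -0.8]
width: 0.0581
finger_force: 0.0
```

Emit:
play_rows --increments '[[[10,0,0,0,0],[10,0,0,0,0],[10,0,0,0,0],[10,0,0,0,0],[10,0,0,0,0]]]'

```text
t: 9.95
ee_pos: [0.465, -0.0988, 0.023]
eef_rot: [-3.142, -0.0, 0.431]
force: [-0.8, -1.0, 1.5]
width: 0.0254
finger_force: 30.0
```

Emit:
play_rows --increments '[[[10,0,0,0,0],[10,0,0,0,0],[10,0,0,0,0]]]'

```text
t: 10.25
ee_pos: [0.465, -0.0988, 0.023]
eef_rot: [-3.142, 0.0, 0.431]
force: [-1.0, -0.2, 0.0]
width: 0.025
finger_force: 30.0
```

Emit:
play_rows --increments '[[[10,0,0,-0.05,0],[10,0,0,-0.2,0],[10,0,0,-0.4,0],[10,0,0,-0.6,0],[10,0,0,-0.7,0]]]'

```text
t: 10.75
ee_pos: [0.4669, -0.0994, 0.2034]
eef_rot: [3.137, -0.005, 0.431]
force: [0.6, -0.4, -3.0]
width: 0.0252
finger_force: 30.0
```

Emit:
play_rows --increments '[[[10,-0.1,0.05,0,0],[10,-0.22,0.11,0,0],[10,-0.34,0.17,0,0],[10,-0.46,0.23,0,0],[10,-0.556,0.28,0,0]]]'

```text
t: 11.25
ee_pos: [0.3663, -0.2212, 0.1982]
eef_rot: [-3.142, 0.001, 0.431]
force: [-0.8, -0.3, -2.6]
width: 0.0253
finger_force: 30.0
```

Emit:
play_rows --increments '[[[10,-0.14,0.07,0,0],[10,-0.28,0.14,0,0],[10,-0.4,0.2,0,0],[10,-0.5,0.25,0,0],[10,-0.556,0.28,0,0]]]'

```text
t: 11.75
ee_pos: [0.2691, -0.3432, 0.1983]
eef_rot: [-3.142, 0.001, 0.429]
force: [0.4, 0.7, -2.4]
width: 0.0249
finger_force: 30.0
```

```bash
cat > jar.py <<'E'
from look import *
def rim(n,z,xy):
    f,s=wr(n);T=np.linalg.inv(np.array(f["pose"]));p=T[:3,:3]@np.r_[xy,z]+T[:3,3]
    uv=cv2.projectPoints(np.array([[p[0],-p[1],-p[2]]]),np.zeros(3),np.zeros(3),K(f),np.array(f["dist_coeffs"]))[0].ravel();print("uv",uv)
    for th in (125,140,160,180):
        try:print(th,disc(f,uv,z,th))
        except Exception as e:print(str(e)[:30])
E
python3 -c "
from jar import *
rim('w5',.06,(.389,-.288))"
```

```text
tcp [ 0.2685 -0.3444  0.1984] yaw 0.4288 t 11.8 w 0.025 F [-0.2 -1.8 -2.5]
uv [254.88023426  36.4500781 ]
125 (array([ 0.38699649, -0.28823911]), array([79.5, 80.1]))
140 (array([ 0.38088181, -0.29083972]), array([30.9, 32.1]))
160 (array([ 0.38109232, -0.29083408]), array([30. , 30.7]))
180 (array([ 0.38115875, -0.29113071]), array([29.1, 29.6]))
```

View pics/w5.png

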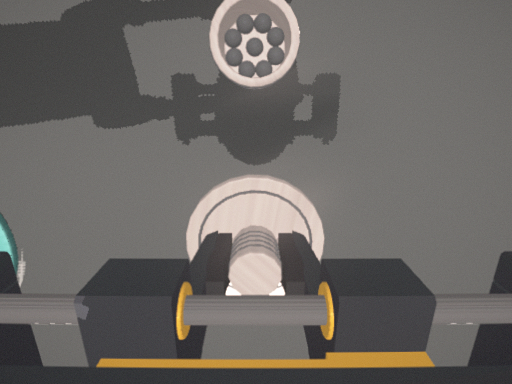

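Jar_80 is clear at (255,37), rim diameter measured 80 mm. Lid_80 is in the grip and centred.

Emit:
play_rows --increments '[[[10,0.15,0,0,0],[10,0.33,0,0,0],[10,0.48,-0.002,0,0],[10,0.512,-0.002,0,0],[10,0.512,-0.002,0,0]]]'

```text
t: 12.3
ee_pos: [0.3876, -0.2872, 0.198]
eef_rot: [-3.141, 0.0, 0.434]
force: [0.3, -0.1, -2.4]
width: 0.0254
finger_force: 30.0
```

Emit:
play_rows --increments '[[[10,0,0,0.12,0],[10,0,0,0.25,0],[10,0,0,0.36,0],[10,0,0,0.41,0],[10,0,0,0.43,0]]]'

```text
t: 12.8
ee_pos: [0.3851, -0.2878, 0.0891]
eef_rot: [-3.139, 0.002, 0.43]
force: [0.2, 0.3, -2.7]
width: 0.0253
finger_force: 30.0
```

Emit:
play_rows --increments '[[[10,0,0,0.02,0],[10,0,0,0.035,0],[10,0,0,0.035,0],[10,0,0,0.035,0]]]'

```text
t: 13.2
ee_pos: [0.3875, -0.2887, 0.0825]
eef_rot: [3.14, -0.001, 0.431]
force: [-0.6, 0.5, -2.8]
width: 0.0251
finger_force: 30.0
```

```bash
python3 - <<'E'
from look import *
s=get_state();print(s["ee_pos"],go((.387,-.2882,.0730)))
E
```

```text
[ 0.38752387 -0.28868942  0.08254875] [-0.001 -0.003  0.038]
```

Emit:
play_rows --increments '[[[10,-0.001,-0.003,0.01,0],[10,-0.001,-0.003,0.02,0],[10,-0.001,-0.003,0.03,0],[10,-0.001,-0.003,0.037,0],[10,-0.001,-0.003,0.037,0]]]'

```text
t: 13.7
ee_pos: [0.3864, -0.2876, 0.073]
eef_rot: [-3.141, 0.0, 0.431]
force: [-2.0, 2.6, 4.6]
width: 0.0251
finger_force: 30.0
```

Emit:
play_rows --increments '[[[10,0,0,0,0],[10,0,0,0,0]]]'

```text
t: 13.9
ee_pos: [0.3864, -0.2876, 0.073]
eef_rot: [-3.141, 0.0, 0.431]
force: [-3.0, 2.4, 5.7]
width: 0.0251
finger_force: 30.0
```

Supported by the rim (the force went from -2.7 to +5 N). Releasing, then going to view jar_120.

Emit:
play_rows --increments '[[[50,0,0,0,0],[88,0,0,0,0],[88,0,0,0,0],[88,0,0,0,0],[88,0,0,0,0]]]'

```text
t: 14.4
ee_pos: [0.3865, -0.2877, 0.0724]
eef_rot: [3.142, -0.0, 0.431]
force: [-0.3, -0.2, -0.4]
width: 0.0626
finger_force: 0.0
```

Emit:
play_rows --increments '[[[88,0,0,-0.05,0],[88,0,0,-0.15,0],[88,0,0,-0.35,0],[88,0,0,-0.55,0],[88,0,0,-0.66,0]]]'

```text
t: 14.9
ee_pos: [0.3879, -0.2889, 0.2432]
eef_rot: [3.135, -0.003, 0.431]
force: [0.9, 0.2, 0.5]
width: 0.088
finger_force: 0.0
```

Emit:
play_rows --increments '[[[88,0.453,-0.641,0,0],[88,0.453,-0.641,0,0],[88,0.453,-0.641,0,0],[88,0.453,-0.641,0,0],[88,0.453,-0.641,0,0]]]'

```text
t: 15.4
ee_pos: [0.423, -0.0901, 0.2386]
eef_rot: [-3.141, -0.002, 0.437]
force: [0.5, -0.8, 0.2]
width: 0.088
finger_force: 0.0
```

Emit:
play_rows --increments '[[[88,0.453,-0.641,0,0],[88,0.453,-0.641,0,0],[88,0.453,-0.641,0,0],[88,0.453,-0.641,0,0],[88,0.453,-0.641,0,0]]]'

```text
t: 15.9
ee_pos: [0.4593, 0.1019, 0.2384]
eef_rot: [-3.141, -0.002, 0.436]
force: [-0.2, -1.0, 0.4]
width: 0.0879
finger_force: 0.0
```

```bash
python3 -c "
from jar import *
rim('w6',.07,(.459,.098))"
```

```text
tcp [0.4588 0.0996 0.2381] yaw 0.4354 t 15.95 w 0.0881 F [ 0.3 -0.1 -0.2]
uv [258.31094966 176.16005218]
125 (array([0.50754544, 0.06103149]), array([160.1, 244.8]))
140 (array([0.46059595, 0.08954176]), array([118.5, 137. ]))
160 (array([0.45886401, 0.09552473]), array([119. , 120.6]))
180 (array([0.4588905, 0.0954936]), array([118. , 119.8]))
```

View pics/w6.png

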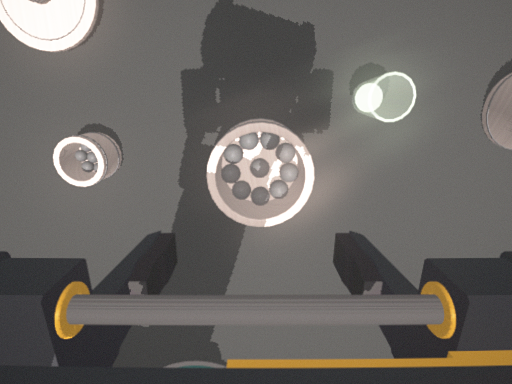

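Jar_120 is at (261,173), rim 120 mm. Jar_60 is at (80,162), and lid_120 is at the upper left. Moving on to lid_120.

Emit:
play_rows --increments '[[[88,0.396,-0.483,0,0],[88,0.396,-0.483,0,0],[88,0.396,-0.483,0,0],[88,0.396,-0.483,0,0],[88,0.396,-0.483,0,0]]]'

```text
t: 16.45
ee_pos: [0.4985, 0.2483, 0.2374]
eef_rot: [3.141, 0.001, 0.431]
force: [-0.7, 0.4, -0.8]
width: 0.0882
finger_force: 0.0
```

Emit:
play_rows --increments '[[[88,0.396,-0.483,0,0],[88,0.396,-0.483,0,0],[88,0.396,-0.483,0,0],[88,0.396,-0.483,0,0],[88,0.396,-0.483,0,0]]]'

```text
t: 16.95
ee_pos: [0.538, 0.3985, 0.237]
eef_rot: [3.14, 0.001, 0.43]
force: [-0.7, -0.3, -0.5]
width: 0.0882
finger_force: 0.0
```

```bash
python3 -c "
from jar import *
f=pickle.load(open('w6.pkl','rb'))
for th in (125,140,160,180): print('jar60',disc(f,(62,162),.05,th))
rim('w7',.018,(.538,.390))
print(go((.538,.39,.24)))"
```

```text
jar60 (array([0.3875025 , 0.28684058]), array([62.7, 85.4]))
jar60 (array([0.38333496, 0.28870023]), array([58.9, 78.2]))
jar60 (array([0.38084378, 0.29402872]), array([60.2, 60.5]))
jar60 (array([0.38086539, 0.29414401]), array([59.5, 59.9]))
tcp [0.5378 0.3977 0.2372] yaw 0.4296 t 17.0 w 0.0881 F [-0.5 -0.5 -0.6]
uv [260.86525116 166.94886888]
125 (array([0.53793982, 0.39553476]), array([118.2, 131.3]))
140 (array([0.53635522, 0.39676941]), array([118.6, 123.7]))
160 (array([0.53575354, 0.39735706]), array([118.6, 120.6]))
180 (array([0.53581873, 0.3975527 ]), array([117.5, 120.1]))
[-0.012  0.028 -0.011]
```

View pics/w7.png

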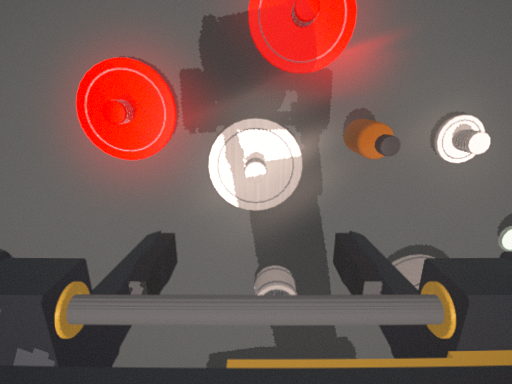

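Lid_120 is at (255,163) with its knob at (255,168). The red decoys are at (127,108) and (303,20), the bottle at (375,140) and lid_60 at (460,138). I'm descending on lid_120.

Emit:
play_rows --increments '[[[88,-0.008,-0.003,0.2,0],[88,-0.008,-0.003,0.4,0],[88,-0.008,-0.003,0.6,0],[88,-0.008,-0.003,0.75,0],[88,-0.008,-0.003,0.8,0]]]'

```text
t: 17.5
ee_pos: [0.5321, 0.3947, 0.0328]
eef_rot: [3.139, 0.009, 0.429]
force: [-0.3, -0.4, 0.1]
width: 0.088
finger_force: 0.0
```

Emit:
play_rows --increments '[[[88,0,0,0.01,0],[88,0,0,0.02,0],[88,0,0,0.02,0],[88,0,0,0.02,0]]]'

```text
t: 17.9
ee_pos: [0.537, 0.4011, 0.0352]
eef_rot: [-3.141, -0.004, 0.431]
force: [-0.0, 0.7, 0.1]
width: 0.0881
finger_force: 0.0
```

```bash
python3 - <<'E'
from look import *
s=get_state();print(s["ee_pos"],go((.5358,.3975,.0230)))
f=pickle.load(open('w7.pkl','rb'))
for th in (125,160,180): print('lid60',disc(f,(447,138),.018,th), end=' ')
E
```

```text
[0.53695706 0.40109865 0.03521034] [-0.01   0.011  0.049]
lid60 (array([0.67540582, 0.1755531 ]), array([60. , 72.1])) lid60 (array([0.67569928, 0.17479633]), array([59.2, 69.4])) lid60 (array([0.67550476, 0.17505896]), array([58.9, 68.2]))
```

Emit:
play_rows --increments '[[[88,-0.006,0.011,0.02,0],[88,-0.006,0.011,0.038,0],[60,-0.006,0.011,0.038,0],[40,-0.006,0.011,0.038,0],[10,-0.006,0.011,0.038,0]]]'

```text
t: 18.4
ee_pos: [0.535, 0.397, 0.0228]
eef_rot: [3.142, 0.0, 0.431]
force: [-0.4, 0.6, -0.0]
width: 0.0663
finger_force: 0.0
```

Emit:
play_rows --increments '[[[10,0,0,0,0],[10,0,0,0,0],[10,0,0,0,0],[10,0,0,0,0],[10,0,0,0,0]]]'

```text
t: 18.9
ee_pos: [0.5352, 0.3969, 0.023]
eef_rot: [3.141, -0.0, 0.431]
force: [2.9, -5.8, -0.3]
width: 0.0264
finger_force: 2.4
```

Emit:
play_rows --increments '[[[10,0,0,0,0],[10,0,0,0,0],[10,0,0,0,0],[10,0,0,0,0],[10,0,0,0,0]]]'

```text
t: 19.4
ee_pos: [0.5352, 0.3968, 0.023]
eef_rot: [3.141, 0.0, 0.431]
force: [-0.4, -0.7, 0.4]
width: 0.0249
finger_force: 30.0
```

Emit:
play_rows --increments '[[[10,0,0,-0.05,0],[10,0,0,-0.2,0],[10,0,0,-0.4,0],[10,0,0,-0.6,0],[10,0,0,-0.7,0]]]'

```text
t: 19.9
ee_pos: [0.5363, 0.3981, 0.2031]
eef_rot: [-3.14, -0.006, 0.431]
force: [1.2, 1.1, -6.8]
width: 0.0252
finger_force: 30.0
```

Emit:
play_rows --increments '[[[10,-0.06,0.08,0,0],[10,-0.14,0.18,0,0],[10,-0.24,0.3,0,0],[10,-0.34,0.42,0,0],[10,-0.39,0.483,0,0]]]'

```text
t: 20.4
ee_pos: [0.4942, 0.2435, 0.1965]
eef_rot: [3.141, 0.005, 0.43]
force: [1.0, -0.5, -7.1]
width: 0.0252
finger_force: 30.0
```

Emit:
play_rows --increments '[[[10,-0.1,0.12,0,0],[10,-0.2,0.25,0,0],[10,-0.3,0.37,0,0],[10,-0.36,0.45,0,0],[10,-0.391,0.484,0,0]]]'

```text
t: 20.9
ee_pos: [0.4572, 0.094, 0.1974]
eef_rot: [-3.141, 0.001, 0.429]
force: [0.0, 0.5, -6.6]
width: 0.0252
finger_force: 30.0
```

Emit:
play_rows --increments '[[[10,0,0,0.12,0],[10,0,0,0.25,0],[10,0,0,0.34,0],[10,0,0,0.38,0],[10,0,0,0.4,0]]]'

```text
t: 21.4
ee_pos: [0.4579, 0.0962, 0.0969]
eef_rot: [-3.141, 0.002, 0.431]
force: [-0.7, 0.1, -6.7]
width: 0.0251
finger_force: 30.0
```

Emit:
play_rows --increments '[[[10,0,0,0,0],[10,0,0,0,0],[10,0,0,0,0]]]'

```text
t: 21.7
ee_pos: [0.46, 0.0961, 0.0994]
eef_rot: [3.141, -0.003, 0.431]
force: [-0.4, -0.6, -6.9]
width: 0.025
finger_force: 30.0
```

```bash
python3 - <<'E'
from look import *
s=get_state();print(s["ee_pos"],s["eef_rot"],go((.4587,.0953,.0780)))
E
```

```text
[0.45996166 0.09608987 0.09940355] [ 3.14088868e+00 -2.69247478e-03  4.30913856e-01] [-0.006  0.001  0.086]
```

Emit:
play_rows --increments '[[[10,-0.004,0,0.02,0],[10,-0.004,0,0.04,0],[10,-0.004,0,0.05,0],[10,-0.004,0,0.055,0],[10,-0.004,0,0.06,0]]]'

```text
t: 22.2
ee_pos: [0.4575, 0.0953, 0.0829]
eef_rot: [-3.141, 0.001, 0.431]
force: [-4.2, -0.5, 4.6]
width: 0.0251
finger_force: 30.0
```

Emit:
play_rows --increments '[[[10,0,0,0.006,0],[10,0,0,0.012,0],[10,0,0,0.018,0],[10,0,0,0.021,0],[10,0,0,0.021,0]]]'

```text
t: 22.7
ee_pos: [0.4577, 0.0954, 0.0827]
eef_rot: [-3.141, 0.002, 0.431]
force: [-19.0, -2.4, 32.6]
width: 0.0254
finger_force: 30.0
```

Emit:
play_rows --increments '[[[10,0,0,0,0],[10,0,0,0,0]]]'

```text
t: 22.9
ee_pos: [0.4577, 0.0954, 0.0827]
eef_rot: [-3.141, 0.002, 0.431]
force: [-18.0, -2.8, 33.6]
width: 0.0249
finger_force: 30.0
```

It touched 4.7 mm too early, with a push in -x, so the plug is catching the mouth edge on the +x side. Backing off and looking.

Emit:
play_rows --increments '[[[10,0,0,-0.03,0],[10,0,0,-0.08,0],[10,0,0,-0.12,0],[10,0,0,-0.12,0],[10,0,0,-0.12,0]]]'

```text
t: 23.4
ee_pos: [0.458, 0.0954, 0.1078]
eef_rot: [3.141, -0.001, 0.431]
force: [0.4, 0.1, -8.2]
width: 0.0253
finger_force: 30.0
```

```bash
python3 - <<'E'
from look import *
f,s=wr("w8")
for th in (125,150,170):
    try: print(th,disc(f,(255,180),s["ee_pos"][2]-.005,th))
    except Exception as e: print(str(e)[:40])
g=grab_frame("scene");pickle.dump(g,open("s8.pkl","wb"));h=grab_frame("side")
a=cv2.resize(g["pixels"][130:260,200:350],None,fx=2.66,fy=2.66,interpolation=2);b=cv2.resize(h["pixels"][120:250,220:370],None,fx=2.66,fy=2.66,interpolation=2)
w=f["pixels"][100:340,90:430]
cv2.imwrite("pics/c8.png",np.vstack([np.hstack([a,b]),cv2.copyMakeBorder(w,0,0,0,a.shape[1]*2-340,0)]))
print(np.vstack([np.hstack([a,b])]).shape)
E
```

```text
tcp [0.4575 0.0953 0.1073] yaw 0.4308 t 23.45 w 0.025 F [ 0.   0.4 -6.9]
125 (array([0.46921921, 0.09918476]), array([102.3, 122.7]))
150 (array([0.46668118, 0.0995837 ]), array([105.9, 117.3]))
170 (array([0.46767969, 0.10033099]), array([102.9, 117.2]))
(346, 798, 3)
```

View pics/c8.png

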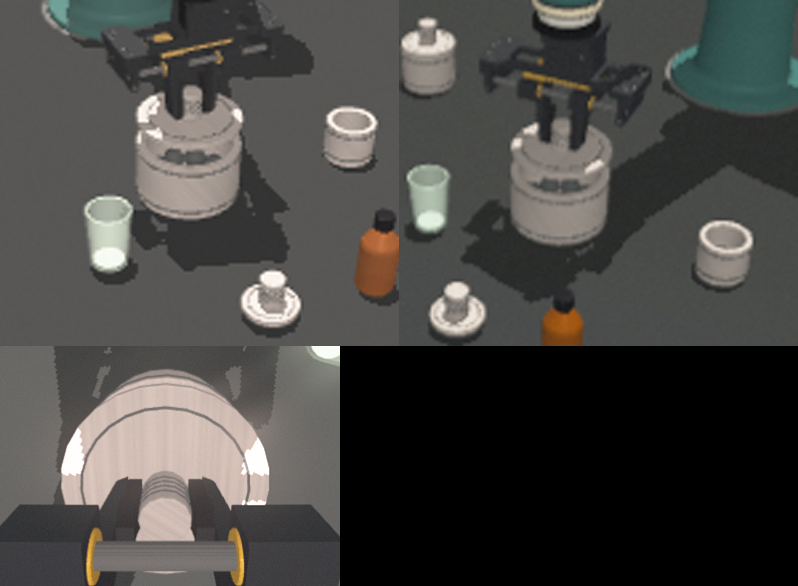

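The crops show lid_120 above jar_120, with the jar upright, and the front flange edge close to the rim. I'll overlay the outlines expected for a straight, centred lid and for the measured jar rim.

```bash
python3 - <<'E'
from look import *
f=pickle.load(open("w8.pkl","rb"));s=get_state()
T=np.linalg.inv(np.array(f["pose"]))
def px(P):
    p=P@T[:3,:3].T+T[:3,3]
    return cv2.projectPoints(p*[1,-1,-1],np.zeros(3),np.zeros(3),K(f),np.array(f["dist_coeffs"]))[0][:,0]
a=np.linspace(0,2*np.pi,361)
def circ(c,r,z): return np.c_[c[0]+r*np.cos(a),c[1]+r*np.sin(a),z+0*a]
im=cv2.resize(f["pixels"],None,fx=3,fy=3,interpolation=2)
e=s["ee_pos"];
for C,col in ((circ(e,.06,e[2]-.005),(0,255,0)),(circ((.4589,.0955),.06,.07),(255,0,0)),(circ(e,.013,e[2]+.027),(0,0,255))):
    cv2.polylines(im,[((px(C)+.5)*3).astype(int)],False,col,1)
cv2.imwrite("pics/o8.png",im[330:870,390:1150])
g=cv2.cvtColor(f["pixels"],cv2.COLOR_BGR2GRAY);print(g[115:170,255].tolist())
E
```

```text
[78, 76, 76, 79, 72, 79, 77, 82, 116, 147, 145, 148, 141, 126, 112, 135, 164, 197, 202, 204, 198, 195, 163, 163, 186, 199, 197, 194, 194, 193, 193, 196, 192, 193, 192, 196, 193, 194, 194, 194, 195, 196, 192, 193, 184, 142, 118, 125, 167, 196, 195, 194, 194, 195, 193]
```

View pics/o8.png

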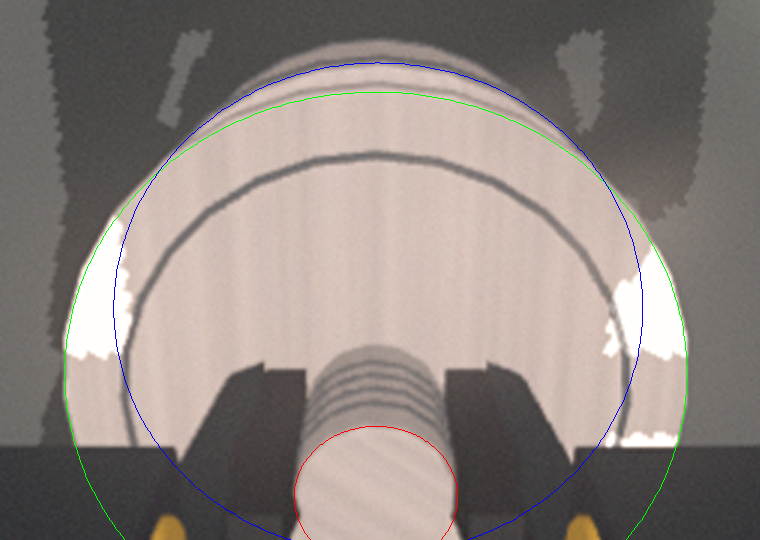

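The overlay shows the held flange within about 2 mm of its expected outline (green) and the jar rim on its measured outline (blue). So sideways alignment is good. I'll lower to light contact again and inspect the gap in the fixed views.

Emit:
play_rows --increments '[[[10,0.004,0,0.05,0],[10,0.004,0,0.08,0],[10,0.004,0,0.09,0],[10,0.004,0,0.098,0],[10,0.004,0,0.1,0]]]'

```text
t: 24.05
ee_pos: [0.4583, 0.0957, 0.0829]
eef_rot: [-3.141, 0.001, 0.431]
force: [-3.4, 0.6, 1.2]
width: 0.0255
finger_force: 30.0
```

```bash
python3 - <<'E'
from look import *
f,s=wr("w9");print(s["wrist_torque"],s["eef_rot"])
g=grab_frame("scene");h=grab_frame("side")
a=cv2.resize(g["pixels"][155:220,235:310],(400,347),interpolation=2);b=cv2.resize(h["pixels"][155:220,250:325],(400,347),interpolation=2)
cv2.imwrite("pics/c9.png",np.hstack([a,b]))
E
```

```text
tcp [0.4587 0.0958 0.0829] yaw 0.4308 t 24.1 w 0.0249 F [-1.8 -1.  -4.8]
[ 0.03478839  0.23497599 -0.02444889] [-3.14146269e+00  1.58009620e-04  4.30787317e-01]
```

View pics/c9.png

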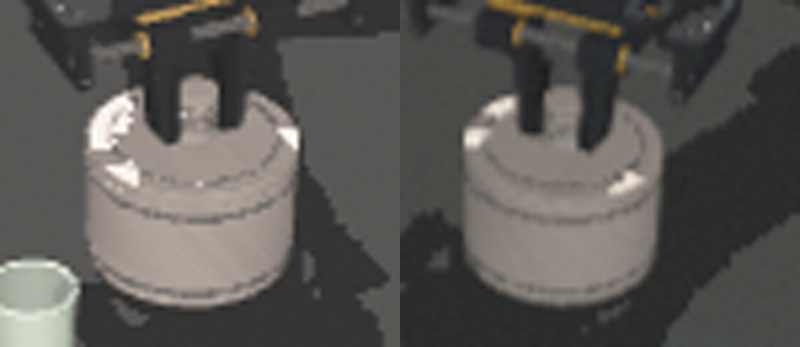

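The views show the flange flush on the rim all round. It is seated: my target was mis-added, and 70 + 8 + 5 mm gives TCP z = 0.083. Releasing and going to lid_60, turning the hand so its body clears the bottle.

Emit:
play_rows --increments '[[[50,0,0,0,0],[88,0,0,0,0],[88,0,0,0,0],[88,0,0,0,0],[88,0,0,0,0]]]'

```text
t: 24.7
ee_pos: [0.4591, 0.0958, 0.083]
eef_rot: [3.141, -0.001, 0.431]
force: [-0.1, -0.4, 0.4]
width: 0.063
finger_force: 0.0
```

Emit:
play_rows --increments '[[[88,0,0,-0.05,0],[88,0,0,-0.15,0],[88,0,0,-0.35,0],[88,0,0,-0.55,0],[88,0,0,-0.63,0]]]'

```text
t: 25.2
ee_pos: [0.4614, 0.0962, 0.247]
eef_rot: [3.139, -0.009, 0.431]
force: [-0.4, -0.0, 0.3]
width: 0.0883
finger_force: 0.0
```

Emit:
play_rows --increments '[[[88,0.92,0.074,0,0],[88,0.92,0.074,0,0],[88,0.92,0.074,0,0],[88,0.92,0.074,0,0],[88,0.92,0.074,0,0]]]'

```text
t: 25.7
ee_pos: [0.6782, 0.1762, 0.2409]
eef_rot: [3.141, -0.002, 0.431]
force: [0.0, 0.2, 0.1]
width: 0.0879
finger_force: 0.0
```

Emit:
play_rows --increments '[[[88,0,0,0,0.333],[88,0,0,0,0.333],[88,0,0,0,0.333],[88,0,0,0,0.333],[88,0,0,0,0.333]]]'

```text
t: 26.2
ee_pos: [0.6755, 0.1751, 0.2411]
eef_rot: [-3.141, -0.0, -0.325]
force: [-0.9, -0.5, 0.2]
width: 0.0881
finger_force: 0.0
```

Emit:
play_rows --increments '[[[88,0,0,0,0.095],[88,0,0,0,0.095],[88,0,0,0,0.095],[88,0,0,0,0.095]]]'

```text
t: 26.6
ee_pos: [0.6754, 0.1751, 0.2409]
eef_rot: [-3.141, -0.0, -0.614]
force: [-0.0, 0.6, -0.2]
width: 0.088
finger_force: 0.0
```

```bash
python3 -c "
from jar import *
rim('w10',.018,(.6755,.175))
print(get_state()['joints'],go((.6755,.175,.023)))"
```

```text
tcp [0.6754 0.175  0.2407] yaw -0.6146 t 26.65 w 0.088 F [-0.5  0.5 -1. ]
uv [255.45543441 163.24126395]
125 (array([0.67498035, 0.17830917]), array([60.2, 61.2]))
140 (array([0.67492804, 0.1781156 ]), array([59.8, 60.3]))
160 (array([0.67509778, 0.17821191]), array([58.9, 59.5]))
180 (array([0.67516193, 0.17838106]), array([58.6, 58.9]))
[ 2.17897584e-01  3.05027051e-01  1.54822929e+00 -1.65276964e-05
  1.28792686e+00  2.40330185e+00] [ 0.    -0.     0.871]
```

View pics/w10.png

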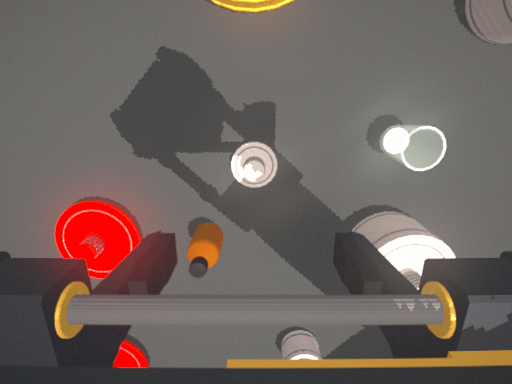

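Lid_60 is at (253,165), measured 60 mm across. The bottle is at (205,250), clear of the hand. Joint 6 is near its limit, so I'll turn back in transit.

Emit:
play_rows --increments '[[[88,-0.009,-0.01,0.18,0],[88,-0.009,-0.01,0.38,0],[88,-0.009,-0.01,0.58,0],[88,-0.009,-0.01,0.74,0],[88,-0.009,-0.01,0.8,0]]]'

```text
t: 27.15
ee_pos: [0.671, 0.1774, 0.0346]
eef_rot: [3.135, 0.006, -0.616]
force: [-0.5, -1.0, 0.2]
width: 0.0881
finger_force: 0.0
```

Emit:
play_rows --increments '[[[88,0,0,0.02,0],[88,0,0,0.03,0],[88,0,0,0.03,0],[88,0,0,0.03,0]]]'

```text
t: 27.55
ee_pos: [0.6771, 0.1788, 0.0356]
eef_rot: [-3.138, -0.003, -0.617]
force: [-1.1, 0.2, -0.7]
width: 0.0883
finger_force: 0.0
```

```bash
python3 - <<'E'
from look import *
s=get_state();print(s["ee_pos"],go((.675,.1782,.0230)))
E
```

```text
[0.67706941 0.1788484  0.03563007] [-0.005  0.007  0.051]
```

Emit:
play_rows --increments '[[[88,-0.002,0.003,0.02,0],[88,-0.002,0.003,0.042,0],[60,-0.002,0.003,0.042,0],[40,-0.002,0.003,0.042,0],[10,-0.002,0.003,0.042,0]]]'

```text
t: 28.05
ee_pos: [0.6741, 0.178, 0.0221]
eef_rot: [3.141, 0.0, -0.618]
force: [0.7, -0.1, 0.6]
width: 0.0662
finger_force: 0.0
```

Emit:
play_rows --increments '[[[10,0,0,0,0],[10,0,0,0,0],[10,0,0,0,0],[10,0,0,0,0],[10,0,0,0,0]]]'

```text
t: 28.55
ee_pos: [0.6742, 0.178, 0.0223]
eef_rot: [3.142, -0.0, -0.618]
force: [-0.9, -0.8, 1.7]
width: 0.0264
finger_force: 0.8
```

Emit:
play_rows --increments '[[[10,0,0,0,0],[10,0,0,0,0],[10,0,0,0,0],[10,0,0,0,0],[10,0,0,0,0]]]'

```text
t: 29.05
ee_pos: [0.6741, 0.178, 0.0223]
eef_rot: [3.142, -0.0, -0.618]
force: [0.0, -0.8, 0.3]
width: 0.0252
finger_force: 30.0
```

Emit:
play_rows --increments '[[[10,0,0,-0.05,0],[10,0,0,-0.2,0],[10,0,0,-0.4,0],[10,0,0,-0.6,0],[10,0,0,-0.76,0]]]'

```text
t: 29.55
ee_pos: [0.6747, 0.1783, 0.2163]
eef_rot: [-3.139, -0.002, -0.618]
force: [1.6, -0.4, -0.7]
width: 0.0253
finger_force: 30.0
```

Emit:
play_rows --increments '[[[10,0,0,0,-0.04],[10,0,0,0,-0.08],[10,0,0,0,-0.12],[10,0,0,0,-0.16],[10,0,0,0,-0.2]]]'

```text
t: 30.05
ee_pos: [0.6739, 0.1781, 0.2128]
eef_rot: [-3.141, -0.0, 0.016]
force: [0.2, 0.0, -0.4]
width: 0.025
finger_force: 30.0
```

Emit:
play_rows --increments '[[[10,0,0,0,-0.04],[10,0,0,0,-0.08],[10,0,0,0,-0.12],[10,0,0,0,-0.133],[10,0,0,0,-0.133]]]'

```text
t: 30.55
ee_pos: [0.6739, 0.1781, 0.2127]
eef_rot: [-3.142, -0.0, 0.429]
force: [0.5, 0.1, -2.6]
width: 0.0248
finger_force: 30.0
```

```bash
python3 - <<'E'
from look import *
s=get_state();print(s["ee_pos"],s["eef_rot"],s["joints"],go((.3809,.2941,.24)))
E
```

```text
[0.67394166 0.17810779 0.21269845] [-3.14152201e+00 -9.59510805e-05  4.28531171e-01] [2.22599333e-01 3.20676023e-01 1.57998853e+00 9.38275088e-05
 1.24084862e+00 1.36483409e+00] [-0.873 -0.909 -0.109]
```

Emit:
play_rows --increments '[[[10,-0.08,-0.08,0,0],[10,-0.17,-0.18,0,0],[10,-0.27,-0.28,0,0],[10,-0.37,-0.385,0,0],[10,-0.436,-0.454,0,0]]]'

```text
t: 31.05
ee_pos: [0.5255, 0.2366, 0.2124]
eef_rot: [-3.141, 0.001, 0.428]
force: [0.5, -0.5, -1.7]
width: 0.0251
finger_force: 30.0
```

Emit:
play_rows --increments '[[[10,-0.1,-0.1,0,0],[10,-0.21,-0.22,0,0],[10,-0.32,-0.34,0,0],[10,-0.4,-0.42,0,0],[10,-0.437,-0.455,0,0]]]'

```text
t: 31.55
ee_pos: [0.3789, 0.2946, 0.2125]
eef_rot: [-3.141, 0.0, 0.429]
force: [-0.1, -0.1, -1.1]
width: 0.0251
finger_force: 30.0
```

Emit:
play_rows --increments '[[[10,0,0,0.12,0],[10,0,0,0.27,0],[10,0,0,0.4,0],[10,0,0,0.48,0],[10,0,0,0.53,0]]]'

```text
t: 32.05
ee_pos: [0.3807, 0.2932, 0.078]
eef_rot: [3.141, 0.002, 0.428]
force: [-0.7, -0.6, -1.9]
width: 0.025
finger_force: 30.0
```

Emit:
play_rows --increments '[[[10,0,0,0.01,0],[10,0,0,0.02,0],[10,0,0,0.02,0],[10,0,0,0.02,0]]]'

```text
t: 32.45
ee_pos: [0.3822, 0.2947, 0.076]
eef_rot: [-3.141, -0.002, 0.428]
force: [-0.4, -0.0, -1.8]
width: 0.0253
finger_force: 30.0
```

```bash
python3 - <<'E'
from look import *
s=get_state();print(s["ee_pos"],s["eef_rot"],s["force"],go((.3805,.2941,.0623)))
E
```

```text
[0.38219383 0.29467045 0.07595985] [-3.14122813e+00 -2.38610821e-03  4.28373695e-01] [-0.44596578 -0.02624694 -1.82657126] [-0.007 -0.001  0.055]
```

Emit:
play_rows --increments '[[[10,-0.004,0,0.015,0],[10,-0.004,0,0.03,0],[10,-0.004,0,0.04,0],[10,-0.004,0,0.046,0],[10,-0.004,0,0.05,0]]]'

```text
t: 32.95
ee_pos: [0.3801, 0.2935, 0.0621]
eef_rot: [3.141, 0.001, 0.429]
force: [-1.5, -2.0, 5.9]
width: 0.0252
finger_force: 30.0
```

Emit:
play_rows --increments '[[[10,0,0,0.002,0],[10,0,0,0.003,0],[10,0,0,0.003,0]]]'

```text
t: 33.25
ee_pos: [0.3803, 0.2937, 0.0621]
eef_rot: [3.142, 0.0, 0.429]
force: [-2.7, -2.1, 4.4]
width: 0.0249
finger_force: 30.0
```

Contact at z = 0.0621, the expected seated height. Releasing, retreating and checking everything.

Emit:
play_rows --increments '[[[50,0,0,0,0],[88,0,0,0,0],[88,0,0,0,0],[88,0,0,0,0],[88,0,0,0,0]]]'

```text
t: 33.75
ee_pos: [0.3803, 0.2937, 0.0614]
eef_rot: [-3.142, -0.0, 0.429]
force: [0.3, -0.3, 0.1]
width: 0.0631
finger_force: 0.0
```

Emit:
play_rows --increments '[[[88,0,0,-0.05,0],[88,0,0,-0.2,0],[88,0,0,-0.4,0],[88,0,0,-0.6,0],[88,0,0,-0.75,0]]]'

```text
t: 34.25
ee_pos: [0.381, 0.2942, 0.2535]
eef_rot: [-3.141, -0.004, 0.429]
force: [0.9, 0.6, 0.6]
width: 0.088
finger_force: 0.0
```

Emit:
play_rows --increments '[[[88,0,0,-0.2,0],[88,0,0,-0.3,0],[88,0,0,-0.3,0],[88,0,0,-0.3,0],[88,0,0,-0.3,0]]]'

```text
t: 34.75
ee_pos: [0.3794, 0.293, 0.3222]
eef_rot: [3.141, 0.003, 0.428]
force: [-0.5, -0.7, -0.2]
width: 0.088
finger_force: 0.0
```

```bash
python3 - <<'E'
from look import *
f,s=wr("w11")
g=grab_frame("scene")["pixels"];h=grab_frame("side")["pixels"]
a=cv2.resize(g[140:280,100:400],(600,280),interpolation=2);b=cv2.resize(h[110:270,150:450],(600,320),interpolation=2)
cv2.imwrite("pics/end.png",np.vstack([a,b]))
E
```

```text
tcp [0.3793 0.293  0.3218] yaw 0.4285 t 34.8 w 0.088 F [ 0.1 -0.5 -0.1]
```

View pics/end.png

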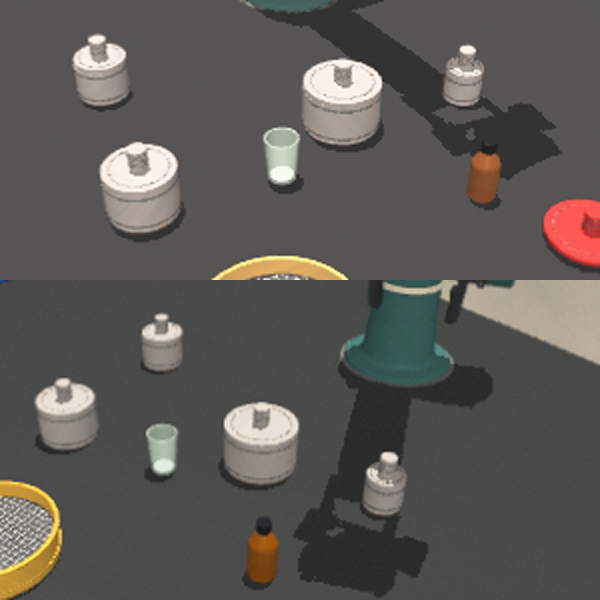

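All four lids lie flat and flush on their jars in both views. The beaker and bottle look undisturbed, and the gripper is clear.

```bash
python3 -c "
from workcell import *
print(hand_in())"
```

```text
the job is handed in; nothing more can be done
None
```

All four lids are seated flat on the jars of their own size and the job is handed in at about 35 s; the judge's verdict was not shown, and the jars, beaker and bottle look undisturbed in the final pictures.

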